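# Fasten the gouge chest with the snap hook

## Robot

A 6-joint arm with a two-finger parallel gripper is mounted at the origin on the work surface. World frame = base frame: x ahead of the robot, y to its left, z up, the work surface at z = 0. Lengths are in m, angles in degrees, forces in N, time in s.
With the tool pointing down it reaches from about 0.35 to 0.875 m from the base axis. Payload 4.2 kg.
Tool frame: the origin (TCP) lies on the centre line of the jaws, within the pads' length; the fingertips stand 19 mm ahead of it and the grasp point (between the pads) is the TCP; z points along the fingers, y is the line along which they close (so a half turn about z gives the same grasp; the last joint's range is limited). The gripper opens to 87 mm and grips with 3 to 60 N. Pads are 19 mm wide; open, the fingers measure 117 mm over their backs; the gripper's body (75 mm by 190 mm) begins 51 mm behind the grasp point.
Start: joints at [-55.714, 22.042, 0.453, 0, -68.411, -14.817], TCP at [0.208, -0.589, 0.242] pointing down, gripper open.
Joint ranges: [-179.83, 179.83], [-69.29, 118.12], [-61.27, 80.66], [-181.25, 117.63], [-171.15, -9.14], [-177.46, 177.46]. Speed limits (degrees/s): [159.86, 159.86, 180, 180, 180, 180].

## Interface

Orientations are given as a 3x3 rotation matrix whose columns are the frame's x, y, z axes.
In Python, from station import sense, capture, finish_job, search_frame, masks_of gives the robot as it stands.
- The arm moves only by the tool drive_tool, never from a script. Its argument "rows" is a list of rows, each a list of 7 numbers: the opening in per cent of the stroke, from 0 (shut) to 100 (fully open), then the shift along the world's x, y, z in mm, then the turn, a rotation vector about the world's x, y, z in rad. In form: [[fingers, dx, dy, dz, wx, wy, wz], ...]. A call has 1 to 5 rows; each row shifts and turns the commanded pose from where the row before left it; what a row does not reach is not made up. A row lasts 1/12 s, in which the tool goes at most 41.7 mm and 7.16 degrees, less where a joint would pass 70% of its speed; a pose out of reach is approached as far as the arm can. A call is refused whole if a number of a shift passes 41.7 or a number of a turn 0.125, either way. A call with a gripper value outside its range is refused whole. The fingers move at their own pace and stop on an object; the grip force is fixed at half the most. Time passes only in rows, so rows that do not move let the fingers close. It gives the time, the measured TCP pose, the force, the opening and the grip force at its end, in the units of the state.
- sense(): the state, without advancing time (a new reading comes with each control period).
- capture(name): name is "scene" or "top" or "wrist"; returns a dict with "frame" (420x560x3 uint8, red, green, blue), "z_map" (420x560 float32, m along the optical axis (not along the pixel's ray), 0 where there is no reading), "fx", "fy", "cx", "cy" (pixels), "R" (3x3) and "t" (3): a world point X has camera coordinates R X + t; the wrist camera has in their place "T_tool_cam" (4x4, takes a point from camera to tool coordinates, whose origin is the TCP and whose axes are the flange's). Camera axes: x right, y down, z forward; pixel columns grow to the right and rows downward; lengths in m; the calibration is good to about 2 mm. A picture is of the moment at which its call begins: read the wrist's pose just before it.
- finish_job(): hands the job in; it is judged then, once.
Trained networks look in a picture, given as the dict that the camera call returned (one of the last four; its "shot" number tells which), for a name from the list of things; names that differ only in an ending like _2 or _b are one class to them, and where a whole thing is asked for, a point or a joint stands for the part that bears it (a point fixed in the world has none). Each returns a list of dicts, best first, with "p" (0 to 1); they miss things now and then, are a little off and sometimes report something else, mostly with a low value. They report only what shows in the picture. A call takes as long as a camera call. They do not tell look-alikes from the thing itself.
- search_frame(label, picture): "xy" ([column, row] in pixels, amid what is visible of it).
- masks_of(label, picture): "region" (420x560 bool, what is visible of it) and "xy" ([column, row] in pixels, amid what is visible of it).
The state is a dict: "time_s": time; "joints": joint angles; "joint_velocities": joint speeds; "effort": joint torques, N m; "tcp_pos": TCP position; "ee_rot": TCP orientation; "wrist_force": force on the tool from outside, world axes, zero at the start; "moment": the same for the moment, N m; "gripper_width": opening from 0.0 (shut) to 1.0 (fully open); "gripper_force": force on a finger pad.
Only numpy, scipy, OpenCV 4.12 (cv2) and the standard library are available. Lean on these libraries where they do the work, as an engineer would, in place of code of your own. Each camera call takes 0.05 s, during which the arm holds its last target. There are 200 camera calls.

## Task

Close the lid of the gouge chest so that the steel staple stands up through its slot, then take the snap hook and press its sprung gate against one leg of the staple until that leg is inside the hook and the gate has snapped shut behind it. Go gently, feeling for the staple and never forcing hook, lid or staple; leave the hook lying flat on the closed lid and the other tools where they are.

Things in the scene. Friction and masses are not known exactly. Their poses are not given: they have to be found in the camera images.
- chest: Pale wooden chest fixed to the bench, 240 mm (x) by 300 mm (y), 85 mm high without its lid. Origin: centre of its underside on the bench; +x points from its front (robot side) to its hinge side, +y along the front, z up. The closed lid's top is 95 mm above the origin.
- lid (a joint): Angle of the lid in rad: 0 shut, growing as the front edge rises. A 10 mm board, 300 mm wide, reaching 245 mm from hinge line to front edge. The stiff hinge holds it wherever it is left; 1 to 4 N down on the front edge close it. A slot 84 mm (x) by 36 mm (y), centred 170 mm from the hinge line, lets the staple through.
- lid_hinge (a point): Middle of the lid's hinge line, at the chest's far top edge; the line runs along the chest's y. The lid's underside lies on this line's level when shut.
- staple_mark (a point): Middle of the slot at the closed lid's top: the staple's nominal foot centre, NOT its true place. The staple, an upright inverted U of 6 mm round steel in the chest's x-z plane, rises 45 mm above the closed lid. Its bracket is slotted: the whole staple stands firm anywhere within 11 mm either way of nominal along the chest's x and 13 mm along y: find it by touch.
- leg_front (a point): Nominal place of the staple's leg on the robot's side, 25 mm before staple_mark along the chest's x, at the lid's top; like the mark it does not follow the true staple. The legs' axes are 50 mm apart. More than 15 N between hook and staple, or 30 N between hook and lid or chest, counts as forcing.
- leg_back (a point): Nominal place of the staple's other leg, 25 mm behind staple_mark along the chest's x; it does not follow the true staple.
- hook: Loose steel snap hook, 0.13 to 0.25 kg, lying flat. Origin: underside of the shank's middle; +y runs from shank to nose, +x is the gate's side, z up. Shank: block 16 mm (x) by 36 mm (y), 20 mm high, to be gripped across x; behind it (y -14 to -40 mm) an upright ring 26 mm high. Frame: 8 mm round bar, centre line 4 mm above the underside, spine at x -17 mm.
- hook_end (a point): Middle of the outer face of the hook's end bar, at hook x -2, y 94, z 4 mm; the end bar runs across x, its corners chamfered by 6 mm, flat from x -11 to 7 mm. The nose at x 13 mm reaches back from it to a rounded tip at y 76 mm. Space inside the frame: x -13 to 9 mm, y about 30 to 86 mm.
- gate_mid (a point): Point on the gate's axis where a leg enters best, at hook x 13, y 69, z 4 mm, with the gate shut (fixed in the hook). The gate is a 6 mm bar from its pivot at y 30 to its tip at y 74 mm, swinging only inwards (-x). A 6 mm leg enters when pressed in at y 65 to 72 mm, some 8 to 10 mm past the gate's axis, and must then slide to y above about 78 mm before the gate can spring shut.
- gate (a joint): Angle of the hook's gate in rad: 0 shut, 0.42 fully open (hard stop: past it the force climbs steeply). The spring needs 0.05 N m to start and 0.13 N m at the stop, about 1.5 to 4 N at 38 mm from the pivot. A leg at y 68 mm is past the nose from 0.34 rad on.
- gouge_a: Carving gouge lying on the bench, wooden handle 115 mm, blade 95 mm; origin under the ferrule, blade along +x. May lie in either of two places, the hook in the other. Leave alone.
- gouge_b: Longer carving gouge, 225 mm, handle 125 mm, blade along +x, origin under the ferrule. Leave alone.
- gouge_c: Shorter carving gouge, 200 mm, handle 110 mm, blade along +x, origin under the ferrule. Leave alone.
- mallet: Carver's round mallet standing on its head, 88 mm across, 225 mm high, origin under its centre. Leave alone.
- rosette: Carved square of wood, 130 by 130 mm, 31 mm high, origin under its centre. Leave alone.
- glue: White glue bottle, 60 mm across, 170 mm high, origin under its centre. Leave alone.
- wax_tin: Amber glass jar of wax with a steel lid, 70 mm across, 60 mm high, origin under its centre. Leave alone.
Things that resemble listed ones, but are neither listed nor needed, are in the scene too. Of the things that look like the hook, the middle-sized one is meant.

How it is judged (in metres and radians):
On the way, in this order (a step that is already met when the one before it is completed fails the run):
1. the lid is closed over the staple (value of joint lid below 0.05 rad), for 0.2 s.
2. a leg of the staple presses the hook's gate open (value of joint lid below 0.05 rad and value of joint gate above 0.2 rad and contact force between hook and chest above 0.3 N and ((x of staple_c0 in the frame of hook between -0.015 and 0.016 m and y of staple_c0 in the frame of hook between 0.03 and 0.088 m) or (x of staple_c4 in the frame of hook between -0.015 and 0.016 m and y of staple_c4 in the frame of hook between 0.03 and 0.088 m))), for 0.05 s.
At the end, for the whole second after the job is handed in: The lid is shut (below 0.05 rad); the snap hook lies at rest, flat (within 0.15 rad) on the closed lid (origin within 6 mm of the lid's top), with one leg of the staple inside its frame and its gate sprung shut (below 0.1 rad) (value of joint lid below 0.05 rad and value of joint gate below 0.1 rad and ((x of staple_c0 in the frame of hook between -0.0125 and 0.0085 m and y of staple_c0 in the frame of hook between 0.027 and 0.0855 m) or (x of staple_c4 in the frame of hook between -0.0125 and 0.0085 m and y of staple_c4 in the frame of hook between 0.027 and 0.0855 m)) and z of hook in the frame of chest between 0.09 and 0.101 m and angle between hook's own z axis and vertical below 0.15 rad and linear speed of hook below 0.02 m/s and velocity of joint lid below 0.05 rad/s); the robot touches nothing.
It fails at once if the hook is forced: more than 15 N between it and the staple, or 30 N between it and the chest or lid (contact force between hook and staple above 15 N or contact force between hook and chest above 30 N).
It fails at once if the robot pushes the chest, lid or staple with more than 60 N (contact force between any of the fingers, the arm and chest above 60 N).
It fails at once if another tool is moved by more than 50 mm (distance of any of gouge_a, gouge_b, gouge_c, mallet, rosette, glue, wax_tin from where it was at the start of the episode above 0.05 m).
It also fails if it takes over 72 s, if anything falls off the work surface, if the arm or the gripper's body presses on something with over 40 N, if the wrist force passes 120 N, or if a joint passes its speed limit or range.

## Working session

There is one attempt and no reset: what is moved stays moved. The work goes in short steps, Python scripts to look and compute and a tool call to move; the robot and the scene stay as the last step left them, time stands still between calls to the robot, and variables do not carry over. Pictures are saved under pics/ and viewed, at most 10 in all, crops included, and the job is handed in when it is done.

Besides the shell and the picture viewer there is one more tool, called by a JSON object that holds its "method" and its "body", one argument or row to a line. drive_tool: Moves the arm, as the interface text tells. Its arguments: {"type":"object","properties":{"rows":{"type":"array"}},"required":["rows"]}

```bash
mkdir -p pics; cat > h.py <<'E'
import numpy as np, cv2
from station import *
def world(c,s=None):
    z=c["z_map"]; v,u=np.mgrid[0:420,0:560]
    P=np.dstack([(u-c["cx"])/c["fx"]*z,(v-c["cy"])/c["fy"]*z,z])
    if "T_tool_cam" in c:
        T=np.array(c["T_tool_cam"]); P=P@T[:3,:3].T+T[:3,3]
        W=P@np.array(s["ee_rot"]).T+np.array(s["tcp_pos"])
    else: W=(P-np.array(c["t"]))@np.array(c["R"])
    W[z==0]=np.nan; return W
def save(n,c,crop=None,k=1):
    f=c["frame"][:,:,::-1]
    if crop: a,b,x,y=crop; f=f[b:y,a:x]
    cv2.imwrite("pics/"+n,cv2.resize(f,None,fx=k,fy=k,interpolation=cv2.INTER_CUBIC))
E
python3 - <<'E'
from h import *
s=sense(); print(s)
cs={}
for n in("scene","top"):
    c=capture(n); W=world(c); save(n+".png",c); np.savez(n+".npz",W=W,f=c["frame"])
    for l in("hook","chest","lid","gouge_a","mallet","rosette","glue","wax_tin"):
        for m in masks_of(l,c):
            p=W[m["region"]]; print(n,l,round(m["p"],2),np.round(m["xy"]),np.nanmedian(p,0).round(3),np.nanmin(p,0).round(3),np.nanmax(p,0).round(3),m["region"].sum())
E
```

```text
{'time_s': 0.0, 'joints': array([-5.57142059e+01,  2.20894566e+01,  3.77535794e-01, -3.06595003e-02,
       -6.84125342e+01, -1.48145026e+01]), 'joint_velocities': array([-0.00688706, -0.01901696,  0.07299321,  0.09016064, -0.02250121,
       -0.03388634]), 'effort': array([-9.00743271e-04, -3.90662777e+01,  1.87403280e+01,  4.21981037e+00,
        1.09458549e-02, -1.89342527e-04]), 'tcp_pos': array([ 0.20813557, -0.58869869,  0.24045367]), 'ee_rot': array([[-9.42874387e-01, -3.33147459e-01, -8.12474017e-04],
       [-3.33148441e-01,  9.42872107e-01,  2.07496525e-03],
       [ 7.47896873e-05,  2.22710604e-03, -9.99997517e-01]]), 'wrist_force': array([-0.72401931, -0.07184545, -0.04113251]), 'moment': array([0.0292324 , 0.04814031, 0.0371463 ]), 'gripper_force': 0.0, 'gripper_width': 0.9970652161016998}
scene hook 0.62 [378. 285.] [0.49  0.304 0.007] [ 0.412  0.266 -0.004] [0.69  0.352 0.171] 461
scene hook 0.6 [447. 251.] [0.26  0.398 0.01 ] [ 0.178  0.348 -0.002] [0.346 0.47  0.034] 548
scene hook 0.47 [188. 157.] [ 0.335 -0.459  0.023] [ 0.241 -0.519 -0.002] [ 0.378 -0.405  0.035] 
[... 1855 characters left out ...]
28] 487
top gouge_a 0.89 [442. 206.] [ 0.54  -0.446  0.02 ] [ 0.466 -0.492 -0.006] [ 0.654 -0.413  0.035] 468
top gouge_a 0.87 [404. 244.] [ 0.419 -0.344  0.02 ] [ 0.344 -0.37  -0.005] [ 0.548 -0.317  0.033] 474
top mallet 0.66 [408. 149.] [ 0.674 -0.342  0.1  ] [ 0.641 -0.431 -0.007] [ 0.737 -0.309  0.231] 1080
top mallet 0.44 [284. 180.] [ 0.568 -0.011  0.137] [ 0.452 -0.176 -0.003] [0.743 0.167 0.243] 10826
top rosette 0.9 [445. 293.] [ 0.299 -0.449  0.024] [ 0.222 -0.533 -0.003] [ 0.379 -0.373  0.039] 2301
top glue 0.9 [156. 146.] [0.689 0.346 0.109] [0.669 0.325 0.002] [0.744 0.416 0.175] 650
top wax_tin 0.67 [154. 182.] [0.594 0.349 0.057] [ 0.565  0.321 -0.002] [0.635 0.387 0.068] 571
```

View pics/top.png

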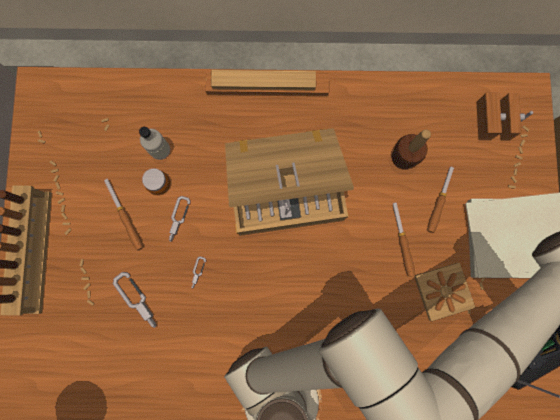

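View pics/scene.png

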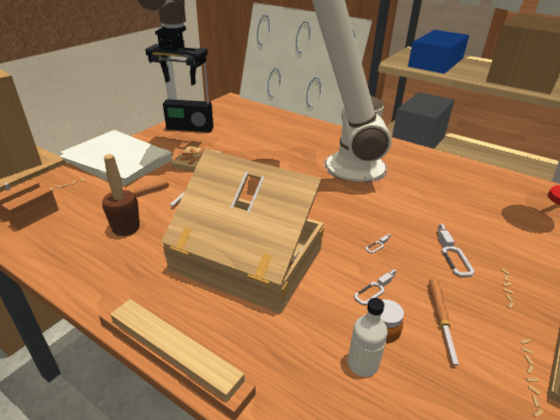

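Hook candidates in the top picture: small (198,270), middle (180,215) and large (133,298). I choose the middle one at (180,215). The lid stands open with its slot at (288,176). Next I fit the chest and take a close crop of the hooks.

```bash
python3 - <<'E'
from h import *
d=np.load("top.npz"); W=d["W"]; f=d["f"]
cv2.imwrite("pics/hookcrop.png",cv2.resize(f[150:330,90:230,::-1],None,fx=3.3,fy=3.3,interpolation=cv2.INTER_CUBIC))
for n in("top","scene"):
    W=np.load(n+".npz")["W"]
    m=(W[...,0]>.4)&(W[...,0]<.8)&(abs(W[...,1]+.01)<.22)&(W[...,2]>.13)&(W[...,2]<.26)
    P=W[m]; 
    for _ in range(6):
        c=P.mean(0); n_=np.linalg.svd(P-c,full_matrices=False)[2][2]; r=(P-c)@n_; P=P[abs(r)<max(.004,1.5*r.std())]
    n_*=np.sign(n_[2]); print(n,"n",n_.round(3),"ang",np.degrees(np.arccos(n_[2])),"yaw",np.degrees(np.arctan2(-n_[1],-n_[0])),len(P),r.std())
    # inliers over whole lid
    A=W.reshape(-1,3); A=A[np.isfinite(A).all(1)]
    A=A[(abs((A-c)@n_)<.005)&(A[:,2]>.09)&(A[:,0]<.8)&(A[:,0]>.4)&(abs(A[:,1])<.25)]
    h=-n_[:2]/np.linalg.norm(n_[:2]) # uphill reversed?
    up=np.array([*( -n_[:2]),0]);  # lid rises toward front: normal tilts to back(+x)? print
    ev=np.cross([0,0,1],n_); ev/=np.linalg.norm(ev); u=np.cross(n_,ev); 
    q=(A-c); a=q@ev; b=q@u
    print("ev",ev.round(3),"u",u.round(3),"c",c.round(4))
    print("a pct",np.percentile(a,[0.5,1,2,50,98,99,99.5]).round(4),"b",np.percentile(b,[.5,1,2,98,99,99.5]).round(4))
    rect=cv2.minAreaRect(np.float32(np.c_[a,b])); print(rect)
    cc=c+ev*rect[0][0]+u*rect[0][1]; print("lid top centre",cc.round(4))
E
```

```text
top n [0.585 0.093 0.806] ang 36.3036493557235 yaw -170.96861653328347 5407 0.001480558084072693
ev [-0.157  0.988  0.   ] u [-0.796 -0.127  0.592] c [ 0.5903 -0.0093  0.1879]
a pct [-0.1491 -0.1478 -0.1449  0.0004  0.1436  0.1465  0.148 ] b [-0.1591 -0.1573 -0.1535  0.0847  0.0859  0.0867]
((-0.0006291717290878296, -0.03704442083835602), (0.3002088665962219, 0.2519562840461731), 0.027603399008512497)
lid top centre [ 0.6199 -0.0053  0.166 ]
scene n [0.587 0.091 0.805] ang 36.41942325385206 yaw -171.2207928901968 9105 0.0014329926845160356
ev [-0.153  0.988  0.   ] u [-0.795 -0.123  0.594] c [0.5937 0.0052 0.1824]
a pct [-0.1576 -0.1561 -0.1524  0.0089  0.137   0.1395  0.1405] b [-0.1506 -0.1495 -0.1474  0.089   0.0918  0.0929]
((-0.009407803416252136, -0.030040353536605835), (0.30300000309944153, 0.25020214915275574), 0.040555186569690704)
lid top centre [ 6.190e-01 -4.000e-04  1.645e-01]
```

View pics/hookcrop.png

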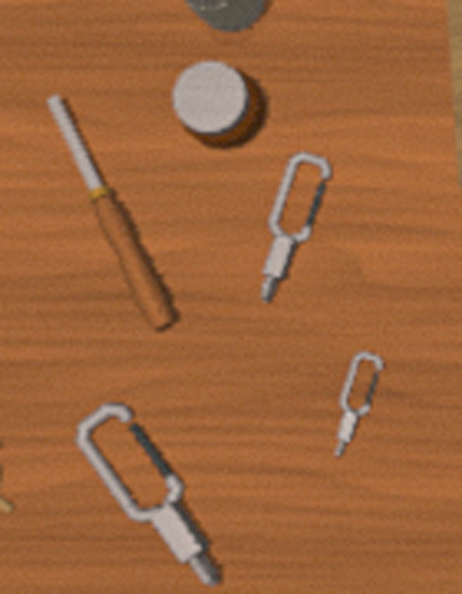

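The crop shows the middle hook with its frame at (300,195), its dark gate on the right at (316,200) and its tail at (268,298). That puts the hook's +y at about (0.95,-0.31). The chest fit gives yaw 9°, hinge (0.710, 0.012, 0.085) and lid angle 36°. I close the lid first.

{"method": "drive_tool", "body": {
  "rows": [
    [0,8,16,10,0,0,0],
    [0,18,35,10,0,0,0],
    [0,18,35,10,0,0,0],
    [0,18,35,5,0,0,0],
    [0,18,35,0,0,0,0]
  ]
}}

```text
time_s: 1.32
tcp_pos: [0.2891, -0.4324, 0.2781]
ee_rot: [[-0.943, -0.333, 0.002], [-0.333, 0.943, -0.002], [-0.001, -0.003, -1.0]]
wrist_force: [0.6, -0.3, 0.4]
gripper_width: 0.706
gripper_force: 0.0
```

{"method": "drive_tool", "body": {
  "rows": [
    [0,18,35,0,0,0,0],
    [0,18,35,0,0,0,0],
    [0,18,35,0,0,0,0],
    [0,18,35,0,0,0,0],
    [0,18,35,0,0,0,0]
  ]
}}

```text
time_s: 1.73
tcp_pos: [0.3788, -0.2565, 0.277]
ee_rot: [[-0.943, -0.333, 0.001], [-0.333, 0.943, -0.0], [-0.001, -0.001, -1.0]]
wrist_force: [1.0, 0.4, -0.3]
gripper_width: 0.329
gripper_force: 0.0
```

{"method": "drive_tool", "body": {
  "rows": [
    [0,18,35,0,0,0,0],
    [0,18,35,0,0,0,0],
    [0,18,35,0,0,0,0],
    [0,18,35,0,0,0,0],
    [0,18,35,0,0,0,0]
  ]
}}

```text
time_s: 2.15
tcp_pos: [0.4688, -0.0813, 0.2771]
ee_rot: [[-0.943, -0.334, 0.001], [-0.334, 0.943, 0.0], [-0.001, -0.0, -1.0]]
wrist_force: [-0.5, -0.5, 0.3]
gripper_width: 0.02
gripper_force: 0.0
```

{"method": "drive_tool", "body": {
  "rows": [
    [0,18,35,0,0,0,0],
    [0,18,35,0,0,0,0],
    [0,18,30,0,0,0,0],
    [0,0,0,0,0,0,0]
  ]
}}

```text
time_s: 2.48
tcp_pos: [0.5251, 0.0212, 0.2761]
ee_rot: [[-0.941, -0.338, 0.002], [-0.338, 0.941, 0.001], [-0.002, -0.0, -1.0]]
wrist_force: [-0.1, -0.5, 0.4]
gripper_width: 0.006
gripper_force: 0.0
```

```bash
python3 -c "
from h import *
s=sense();print(s['joints'].round(1),s['tcp_pos'].round(4),s['ee_rot'][:,1].round(3),s['wrist_force'].round(1))"
```

```text
[ 20.   10.9 -10.2   0.  -68.8 -90.3] [0.5251 0.0212 0.2761] [-0.338  0.941 -0.   ] [-0.1 -0.5  0.4]
```

{"method": "drive_tool", "body": {
  "rows": [
    [0,0,8,-10,0,0,0],
    [0,-2,0,-10,0,0,0],
    [0,-3,0,-8,0,0,0],
    [0,-4,0,-8,0,0,0],
    [0,-4,0,-8,0,0,0]
  ]
}}

```text
time_s: 2.9
tcp_pos: [0.5079, 0.0235, 0.2318]
ee_rot: [[-0.943, -0.332, -0.001], [-0.332, 0.943, -0.001], [0.001, -0.0, -1.0]]
wrist_force: [-1.5, -0.3, 1.9]
gripper_width: 0.002
gripper_force: 1.2
```

{"method": "drive_tool", "body": {
  "rows": [
    [0,-4,0,-10,0,0,0],
    [0,-5,-1,-10,0,0,0],
    [0,-5,-1,-10,0,0,0],
    [0,-5,-1,-10,0,0,0],
    [0,-4,-1,-10,0,0,0]
  ]
}}

```text
time_s: 3.32
tcp_pos: [0.4862, 0.0202, 0.182]
ee_rot: [[-0.943, -0.332, 0.003], [-0.332, 0.943, 0.001], [-0.003, 0.0, -1.0]]
wrist_force: [-0.6, 0.5, 0.4]
gripper_width: 0.007
gripper_force: 0.5
```

{"method": "drive_tool", "body": {
  "rows": [
    [0,-4,-1,-10,0,0,0],
    [0,-4,-1,-10,0,0,0],
    [0,-3,0,-10,0,0,0],
    [0,-2,0,-10,0,0,0],
    [0,-1,0,-8,0,0,0]
  ]
}}

```text
time_s: 3.73
tcp_pos: [0.4717, 0.018, 0.1337]
ee_rot: [[-0.943, -0.332, 0.001], [-0.332, 0.943, 0.0], [-0.001, -0.0, -1.0]]
wrist_force: [0.4, -0.9, 0.9]
gripper_width: 0.005
gripper_force: 0.5
```

{"method": "drive_tool", "body": {
  "rows": [
    [0,0,0,-6,0,0,0],
    [0,0,0,-4,0,0,0],
    [0,0,0,-2,0,0,0],
    [0,0,0,0,0,0,0]
  ]
}}

```text
time_s: 4.07
tcp_pos: [0.4723, 0.0187, 0.1221]
ee_rot: [[-0.943, -0.333, -0.0], [-0.333, 0.943, -0.0], [0.0, 0.0, -1.0]]
wrist_force: [0.8, 0.2, -0.4]
gripper_width: 0.0
gripper_force: 0.0
```

{"method": "drive_tool", "body": {
  "rows": [
    [0,0,0,-3,0,0,0],
    [0,0,0,-3,0,0,0],
    [0,0,0,-2,0,0,0],
    [0,0,0,0,0,0,0]
  ]
}}

```text
time_s: 4.4
tcp_pos: [0.4725, 0.0189, 0.1145]
ee_rot: [[-0.943, -0.333, 0.0], [-0.333, 0.943, 0.0], [-0.0, -0.0, -1.0]]
wrist_force: [0.6, -0.5, -0.4]
gripper_width: 0.003
gripper_force: 0.0
```

```bash
python3 - <<'E'
from h import *
c=capture("scene"); W=world(c); s=sense(); print(s["wrist_force"].round(1),s["tcp_pos"].round(4))
for m in masks_of("lid",c)[:1]:
    P=W[m["region"]]; P=P[np.isfinite(P).all(1)]; print(m["p"],np.percentile(P[:,2],[5,25,50,75,95,99]).round(3))
save("s2.png",c,(130,130,370,320),3)
E
```

```text
[0.2 0.3 0.6] [0.4725 0.0189 0.1145]
0.93 [0.091 0.094 0.095 0.095 0.097 0.097]
```

View pics/s2.png

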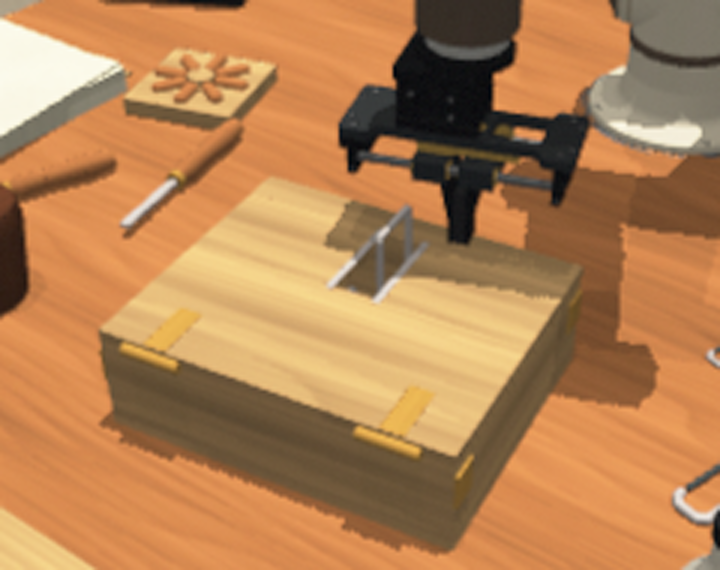

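Picture: the lid is flat (z 0.095) and the staple stands through the slot at about (390,245). Now I lift, turn and go above the middle hook.

{"method": "drive_tool", "body": {
  "rows": [
    [0,0,0,15,0,0,0],
    [0,0,0,30,0,0,0.125],
    [0,0,0,30,0,0,0.125],
    [0,0,10,30,0,0,0.125],
    [0,0,17,20,0,0,0.125]
  ]
}}

```text
time_s: 4.92
tcp_pos: [0.473, 0.0454, 0.2426]
ee_rot: [[-0.664, -0.748, 0.004], [-0.748, 0.664, 0.001], [-0.003, -0.002, -1.0]]
wrist_force: [1.1, 0.6, 0.2]
gripper_width: 0.006
gripper_force: 0.0
```

{"method": "drive_tool", "body": {
  "rows": [
    [50,0,17,0,0,0,0.125],
    [50,0,17,0,0,0,0.125],
    [50,0,17,0,0,0,0.125],
    [50,0,17,0,0,0,0.125],
    [50,0,17,0,0,0,0.125]
  ]
}}

```text
time_s: 5.33
tcp_pos: [0.4721, 0.1316, 0.2396]
ee_rot: [[-0.1, -0.995, 0.0], [-0.995, 0.1, 0.0], [-0.0, -0.0, -1.0]]
wrist_force: [0.2, 0.3, 0.0]
gripper_width: 0.298
gripper_force: 0.0
```

{"method": "drive_tool", "body": {
  "rows": [
    [50,0,17,0,0,0,0.125],
    [50,0,17,0,0,0,0.125],
    [50,0,17,0,0,0,0.125],
    [50,0,17,0,0,0,0.125],
    [50,0,17,0,0,0,0.125]
  ]
}}

```text
time_s: 5.75
tcp_pos: [0.4721, 0.2166, 0.2394]
ee_rot: [[0.501, -0.865, -0.0], [-0.865, -0.501, 0.0], [-0.0, 0.0, -1.0]]
wrist_force: [-0.1, -1.0, -0.6]
gripper_width: 0.494
gripper_force: 0.0
```

{"method": "drive_tool", "body": {
  "rows": [
    [50,-3,17,0,0,0,0.125],
    [50,-3,17,0,0,0,0.125],
    [50,-3,17,0,0,0,0.125],
    [50,-3,17,0,0,0,0.125],
    [50,0,0,0,0,0,0.125]
  ]
}}

```text
time_s: 6.17
tcp_pos: [0.46, 0.2862, 0.2392]
ee_rot: [[0.914, -0.406, 0.0], [-0.406, -0.914, 0.001], [-0.0, -0.001, -1.0]]
wrist_force: [0.4, -0.7, -0.2]
gripper_width: 0.498
gripper_force: 0.0
```

{"method": "drive_tool", "body": {
  "rows": [
    [50,0,0,0,0,0,0.125],
    [50,0,0,0,0,0,0]
  ]
}}

```text
time_s: 6.33
tcp_pos: [0.4601, 0.2842, 0.2393]
ee_rot: [[0.956, -0.295, -0.0], [-0.295, -0.956, -0.0], [-0.0, 0.0, -1.0]]
wrist_force: [0.7, 0.4, -1.0]
gripper_width: 0.503
gripper_force: 0.0
```

```bash
python3 - <<'E'
from h import *
s=sense(); print(s["joints"].round(1),s["tcp_pos"].round(4),s["ee_rot"][:,1].round(3))
c=capture("wrist"); W=world(c,s); save("w1.png",c); np.savez("w1.npz",W=W,f=c["frame"])
for m in masks_of("hook",c):
    p=W[m["region"]]; print(m["p"],m["xy"],np.nanmedian(p,0).round(3))
H=np.array([.7105,.012]);x=np.array([.988,.156]);y=np.array([-.156,.988])
for n in("scene","top"):
    c=capture(n);W=world(c); q=W[...,:2]-H; a=q@x;b=q@y
    m=(a>-.24)&(a<-.1)&(abs(b)<.05)&(W[...,2]>.108)&(W[...,2]<.16)
    if m.sum(): print(n,m.sum(),"a",np.percentile(a[m],[2,20,50,80,98]).round(4),"b",np.percentile(b[m],[2,20,50,80,98]).round(4),"z",np.percentile(W[m][:,2],[5,50,98]).round(3))
    np.savez("c_"+n+".npz",a=a[m],b=b[m],z=W[m][:,2])
E
```

```text
[ 48.9  14.  -11.6  -0.  -64.4  24. ] [0.4601 0.2842 0.2393] [-0.295 -0.956  0.   ]
0.62 [262.8, 165.5] [0.502 0.301 0.007]
scene 81 a [-0.2024 -0.2003 -0.1732 -0.1513 -0.1488] b [0.0115 0.0135 0.0151 0.0163 0.0175] z [0.111 0.133 0.141]
top 53 a [-0.2033 -0.1944 -0.177  -0.1586 -0.1484] b [0.0055 0.0067 0.0083 0.0102 0.0112] z [0.128 0.139 0.144]
```

View pics/w1.png

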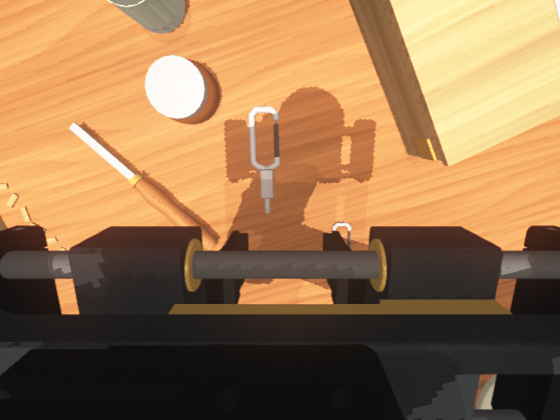

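Wrist picture: the middle hook's shank is at (267,183), its nose at (263,110) and its gate on the right at (277,140). It is nearly aligned with the tool. I compute its pose now.

```bash
python3 - <<'E'
from h import *
d=np.load("w1.npz");W=d["W"]
sub=W[95:215,240:292]
print("bench",np.nanmedian(sub[...,2]).round(4))
sh=sub[(sub[...,2]>.014)&(sub[...,2]<.03)]
m=cv2.minAreaRect(np.float32(sh[:,:2]*1000)); print("shank+ring",len(sh),m, np.median(sh,0).round(4))
al=sub[(sub[...,2]>.0045)&(sub[...,2]<.04)]
r=cv2.minAreaRect(np.float32(al[:,:2]*1000)); print("all",len(al),r)
v=np.array([.956,-.295])
for lo in range(-6,12):
    o=sh[:,:2]-np.array([.46,.30]); t=o@v; k=(t>lo*.006)&(t<lo*.006+.006)
    if k.sum(): w=(o[k]@np.array([-.295,-.956])); print(lo*6,k.sum(),w.min().round(4),w.max().round(4),sh[k,2].mean().round(4))
t=(al[:,:2]-[.46,.30])@v; print("extent y",t.min(),t.max())
E
```

```text
bench -0.0001
shank+ring 441 ((460.4570007324219, 307.75048828125), (15.881484985351562, 57.20418930053711), 74.93168640136719) [0.4673 0.3064 0.0197]
all 1293 ((497.3536682128906, 299.771484375), (36.738243103027344, 132.481201171875), 73.87020111083984)
-36 1 -0.0056 -0.0056 0.0143
-30 13 -0.0103 -0.005 0.0213
-24 23 -0.0101 -0.0049 0.0244
-18 25 -0.01 -0.0048 0.0239
-12 40 -0.0153 -0.0 0.0202
-6 65 -0.0151 0.0 0.0194
0 61 -0.015 0.0001 0.0195
6 56 -0.0148 0.0 0.0194
12 63 -0.0161 -0.001 0.0195
18 65 -0.0159 -0.0009 0.0194
24 29 -0.0157 -0.0009 0.0187
extent y -0.03041218571761865 0.10193877745727165
```

{"method": "drive_tool", "body": {
  "rows": [
    [50,6,11,-10,0,0,0.02],
    [50,5,10,-25,0,0,0],
    [50,0,0,-35,0,0,0],
    [50,0,0,-35,0,0,0],
    [50,0,0,-30,0,0,0]
  ]
}}

```text
time_s: 6.95
tcp_pos: [0.4709, 0.3042, 0.1027]
ee_rot: [[0.96, -0.28, -0.001], [-0.28, -0.96, -0.0], [-0.001, 0.001, -1.0]]
wrist_force: [-0.5, -0.2, -0.2]
gripper_width: 0.502
gripper_force: 0.0
```

{"method": "drive_tool", "body": {
  "rows": [
    [50,0,0,-25,0,0,0],
    [50,0,0,-20,0,0,0],
    [50,0,0,-15,0,0,0],
    [50,0,0,-10,0,0,0],
    [50,0,0,-8,0,0,0]
  ]
}}

```text
time_s: 7.37
tcp_pos: [0.4713, 0.3045, 0.0256]
ee_rot: [[0.96, -0.279, -0.001], [-0.279, -0.96, -0.001], [-0.0, 0.001, -1.0]]
wrist_force: [0.0, -0.5, 0.8]
gripper_width: 0.498
gripper_force: 0.0
```

{"method": "drive_tool", "body": {
  "rows": [
    [50,0,0,-3,0,0,0],
    [50,0,0,0,0,0,0]
  ]
}}

```text
time_s: 7.53
tcp_pos: [0.4714, 0.3047, 0.0234]
ee_rot: [[0.96, -0.279, -0.0], [-0.279, -0.96, -0.0], [-0.0, 0.0, -1.0]]
wrist_force: [0.2, -0.3, 0.7]
gripper_width: 0.501
gripper_force: 0.0
```

{"method": "drive_tool", "body": {
  "rows": [
    [0,0,0,0,0,0,0],
    [0,0,0,0,0,0,0],
    [0,0,0,0,0,0,0],
    [0,0,0,0,0,0,0],
    [0,0,0,0,0,0,0]
  ]
}}

```text
time_s: 7.95
tcp_pos: [0.4715, 0.305, 0.0241]
ee_rot: [[0.961, -0.278, 0.001], [-0.278, -0.961, 0.001], [0.0, -0.001, -1.0]]
wrist_force: [-0.3, 0.3, -0.9]
gripper_width: 0.206
gripper_force: 0.0
```

{"method": "drive_tool", "body": {
  "rows": [
    [0,0,0,0,0,0,0],
    [0,0,0,5,0,0,0],
    [0,0,0,15,0,0,0],
    [0,0,0,25,0,0,0],
    [0,0,0,25,0,0,0]
  ]
}}

```text
time_s: 8.37
tcp_pos: [0.4705, 0.3039, 0.0935]
ee_rot: [[0.96, -0.278, -0.002], [-0.278, -0.96, -0.002], [-0.002, 0.003, -1.0]]
wrist_force: [0.7, 0.7, -1.1]
gripper_width: 0.177
gripper_force: 30.0
```

{"method": "drive_tool", "body": {
  "rows": [
    [0,0,0,25,0,0,0],
    [0,0,0,25,0,0,0],
    [0,0,0,25,0,0,0],
    [0,0,0,15,0,0,0],
    [0,0,0,0,0,0,0]
  ]
}}

```text
time_s: 8.78
tcp_pos: [0.4727, 0.306, 0.1876]
ee_rot: [[0.961, -0.278, 0.006], [-0.278, -0.961, 0.005], [0.004, -0.007, -1.0]]
wrist_force: [1.1, 0.1, -0.7]
gripper_width: 0.182
gripper_force: 30.0
```

```bash
python3 - <<'E'
from h import *
s=sense(); print(s["joints"].round(1),s["tcp_pos"].round(4),s["ee_rot"][:,0].round(3),s["gripper_width"],s["gripper_force"],s["wrist_force"].round(1))
c=capture("wrist"); W=world(c,s); T=(W-s["tcp_pos"])@s["ee_rot"]  # tool coords
m=(T[...,2]>-.03)&(T[...,2]<.04)&(T[...,0]>.015)&(T[...,0]<.13)&(abs(T[...,1])<.04)
P=T[m]; print(len(P))
for a in np.arange(.02,.11,.008):
    k=(P[:,0]>a)&(P[:,0]<a+.008)
    if k.sum(): print(round(a*1e3),k.sum(),"y",P[k,1].min().round(4),P[k,1].max().round(4),"z",np.median(P[k,2]).round(4))
print("max x",P[:,0].max())
save("w2.png",c,(160,40,400,240),3)
E
```

```text
[ 49.4  18.4 -13.3   0.1 -57.9  24.4] [0.4727 0.306  0.1876] [ 0.961 -0.278  0.004] 0.1821177998389483 29.998902082443237 [ 1.1  0.1 -0.7]
4914
20 580 y -0.0204 0.0171 z 0.0172
28 365 y -0.0204 0.0169 z 0.0174
36 371 y -0.0207 0.0161 z 0.0175
44 370 y -0.0205 0.0159 z 0.0176
52 395 y -0.0208 0.0157 z 0.0176
60 393 y -0.0206 0.0162 z 0.0177
68 353 y -0.0209 0.0159 z 0.0175
76 526 y -0.0206 0.0167 z 0.0173
84 931 y -0.0202 0.0165 z 0.0171
92 81 y -0.0136 0.0091 z 0.0184
max x 0.09299927170768706
```

The hook is held, with its frame aligned to the tool axes to within 1 mm. I go above the staple's back leg, with hook +y along chest -y.

{"method": "drive_tool", "body": {
  "rows": [
    [0,5,-12,2,0,0,-0.1],
    [0,10,-24,0,0,0,-0.115],
    [0,11,-25,0,0,0,-0.115],
    [0,11,-25,0,0,0,-0.115],
    [0,11,-25,0,0,0,-0.115]
  ]
}}

```text
time_s: 9.25
tcp_pos: [0.5184, 0.1921, 0.1832]
ee_rot: [[0.662, -0.75, -0.004], [-0.75, -0.662, -0.002], [-0.001, 0.004, -1.0]]
wrist_force: [0.1, -0.2, -1.5]
gripper_width: 0.178
gripper_force: 30.0
```

{"method": "drive_tool", "body": {
  "rows": [
    [0,11,-25,0,0,0,-0.115],
    [0,11,-25,0,0,0,-0.115],
    [0,11,-25,0,0,0,-0.115],
    [0,11,-25,0,0,0,-0.115],
    [0,9,-24,0,0,0,-0.11]
  ]
}}

```text
time_s: 9.67
tcp_pos: [0.5716, 0.0681, 0.1831]
ee_rot: [[0.152, -0.988, -0.004], [-0.988, -0.152, -0.001], [0.0, 0.004, -1.0]]
wrist_force: [0.4, 0.3, -2.1]
gripper_width: 0.181
gripper_force: 30.0
```

{"method": "drive_tool", "body": {
  "rows": [
    [0,0,0,0,0,0,0],
    [0,0,0,0,0,0,0]
  ]
}}

```text
time_s: 9.83
tcp_pos: [0.5714, 0.0683, 0.1832]
ee_rot: [[0.156, -0.988, -0.004], [-0.988, -0.156, -0.001], [0.0, 0.004, -1.0]]
wrist_force: [0.3, 0.1, -1.9]
gripper_width: 0.181
gripper_force: 30.0
```

```bash
cat > st.py <<'E'
from h import *
import sys
s=sense(); print(s["joints"].round(1),s["tcp_pos"].round(4),s["ee_rot"][:,0].round(3),s["wrist_force"].round(1))
c=capture("wrist"); W=world(c,s); save(sys.argv[1],c)
T=(W-s["tcp_pos"])@s["ee_rot"]
H=np.array([.7105,.012]);x=np.array([.988,.156]);y=np.array([-.156,.988])
q=W[...,:2]-H;a=q@x;b=q@y
m=(W[...,2]>.104)&(W[...,2]<.150)&(a>-.24)&(a<-.1)&(abs(b)<.05)
for lo in(.104,.112,.12,.128,.134):
    k=m&(W[...,2]>lo)&(W[...,2]<lo+.008)
    if k.sum(): print(lo,k.sum(),"a",a[k].min().round(4),np.median(a[k]).round(4),a[k].max().round(4),"b",b[k].min().round(4),np.median(b[k]).round(4),b[k].max().round(4),"hook x",T[k][:,1].min().round(4),T[k][:,1].max().round(4),"hook y",np.percentile(T[k][:,0],[3,50,97]).round(4))
h=(T[...,2]>.008)&(T[...,2]<.028)&(T[...,0]>.05)&(T[...,0]<.1)&(abs(T[...,1])<.03)
print("hook bounds x",T[h][:,1].min(),T[h][:,1].max(),"y max",T[h][:,0].max())
lid=(W[...,2]>.08)&(W[...,2]<.103); print("lid z",np.median(W[lid][:,2]))
E
python3 st.py w3.png
```

```text
[ 22.9  20.1 -11.3  -0.1 -58.8 -13.9] [0.5714 0.0683 0.1832] [ 0.156 -0.988  0.   ] [ 0.3  0.1 -1.9]
0.12 1 a -0.1495 -0.1495 -0.1495 b 0.0142 0.0142 0.0142 hook x 0.0206 0.0206 hook y [0.0631 0.0631 0.0631]
0.128 46 a -0.2031 -0.1502 -0.1485 b 0.0085 0.011 0.0141 hook x 0.0196 0.0742 hook y [0.0632 0.0663 0.0688]
0.134 839 a -0.2031 -0.1744 -0.1485 b 0.0085 0.0116 0.0141 hook x 0.0196 0.0742 hook y [0.0633 0.0657 0.0687]
hook bounds x -0.020622741638508524 0.016844009313675728 y max 0.09308933232825327
lid z 0.09460233484699945
```

View pics/w3.png

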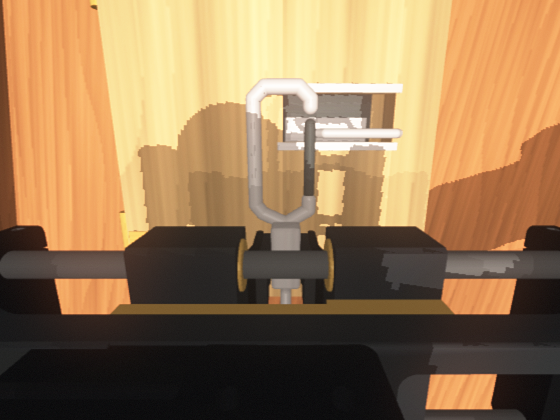

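Wrist picture: the staple bar runs from (318,132) to (400,132), just right of the gate. Its back leg is at hook x≈21, y≈67 mm. I shift clear and lower.

{"method": "drive_tool", "body": {
  "rows": [
    [0,4,1,0,0,0,0],
    [0,4,2,-5,0,0,0],
    [0,0,0,-15,0,0,0],
    [0,0,0,-15,0,0,0],
    [0,0,0,-10,0,0,0]
  ]
}}

```text
time_s: 10.3
tcp_pos: [0.5797, 0.0738, 0.1387]
ee_rot: [[0.16, -0.987, -0.002], [-0.987, -0.16, -0.0], [-0.0, 0.002, -1.0]]
wrist_force: [-0.7, -0.9, -1.3]
gripper_width: 0.18
gripper_force: 30.0
```

{"method": "drive_tool", "body": {
  "rows": [
    [0,0,0,-7,0,0,0],
    [0,0,0,-4,0,0,0],
    [0,0,0,-2,0,0,0],
    [0,0,0,0,0,0,0]
  ]
}}

```text
time_s: 10.63
tcp_pos: [0.5804, 0.073, 0.1274]
ee_rot: [[0.159, -0.987, -0.0], [-0.987, -0.159, -0.0], [0.0, 0.0, -1.0]]
wrist_force: [0.0, 0.5, -1.5]
gripper_width: 0.179
gripper_force: 30.0
```

```bash
python3 st.py w4.png
```

```text
[ 23.   24.2 -14.    0.  -51.8 -13.9] [0.5804 0.073  0.1274] [ 0.159 -0.987  0.   ] [ 0.   0.5 -1.5]
0.104 3366 a -0.1496 -0.1158 -0.1 b -0.0126 0.0108 0.05 hook x -0.0188 0.0308 hook y [0.0329 0.0697 0.0917]
0.112 84 a -0.1499 -0.1289 -0.1014 b -0.0104 0.0106 0.0473 hook x -0.0174 0.0311 hook y [0.0418 0.0698 0.0896]
0.12 39 a -0.1501 -0.148 -0.1474 b 0.0087 0.0119 0.0143 hook x 0.0286 0.0312 hook y [0.0661 0.0685 0.0715]
0.128 113 a -0.2026 -0.1489 -0.1474 b 0.0086 0.0117 0.0143 hook x 0.0286 0.0838 hook y [0.0661 0.0687 0.0717]
0.134 1678 a -0.2026 -0.1737 -0.1477 b 0.0087 0.0114 0.0143 hook x 0.0289 0.0838 hook y [0.0661 0.069  0.0715]
hook bounds x -0.020665752466286578 0.02999386692176242 y max 0.09311047678056532
lid z 0.09462347776045539
```

{"method": "drive_tool", "body": {
  "rows": [
    [0,0,-1,-3,0,0,0],
    [0,0,0,-2,0,0,0],
    [0,0,0,-1,0,0,0],
    [0,0,0,0,0,0,0]
  ]
}}

```text
time_s: 11.02
tcp_pos: [0.5802, 0.0717, 0.1214]
ee_rot: [[0.158, -0.987, -0.0], [-0.987, -0.158, -0.0], [-0.0, 0.0, -1.0]]
wrist_force: [-1.2, 0.1, -1.8]
gripper_width: 0.177
gripper_force: 30.0
```

{"method": "drive_tool", "body": {
  "rows": [
    [0,0,0,-1,0,0,0],
    [0,0,0,0,0,0,0]
  ]
}}

```text
time_s: 11.18
tcp_pos: [0.5803, 0.0717, 0.1205]
ee_rot: [[0.158, -0.987, -0.0], [-0.987, -0.158, 0.0], [-0.0, 0.0, -1.0]]
wrist_force: [-0.3, -0.9, -2.4]
gripper_width: 0.182
gripper_force: 30.0
```

{"method": "drive_tool", "body": {
  "rows": [
    [0,0,0,-0.7,0,0,0],
    [0,0,0,0,0,0,0]
  ]
}}

```text
time_s: 11.35
tcp_pos: [0.5803, 0.0717, 0.1198]
ee_rot: [[0.158, -0.987, -0.0], [-0.987, -0.158, -0.0], [0.0, 0.0, -1.0]]
wrist_force: [0.2, 0.4, -1.8]
gripper_width: 0.179
gripper_force: 30.0
```

{"method": "drive_tool", "body": {
  "rows": [
    [0,-3,-0.5,0,0,0,0],
    [0,-4,-0.6,0,0,0,0],
    [0,-2,-0.3,0,0,0,0],
    [0,0,0,0,0,0,0]
  ]
}}

```text
time_s: 11.68
tcp_pos: [0.5706, 0.0702, 0.1199]
ee_rot: [[0.158, -0.987, -0.001], [-0.987, -0.158, -0.0], [0.0, 0.001, -1.0]]
wrist_force: [-0.2, 0.2, -1.3]
gripper_width: 0.178
gripper_force: 30.0
```

{"method": "drive_tool", "body": {
  "rows": [
    [0,-2,-0.3,0,0,0,0],
    [0,-2,-0.3,0,0,0,0],
    [0,0,0,0,0,0,0]
  ]
}}

```text
time_s: 11.93
tcp_pos: [0.5676, 0.0699, 0.1201]
ee_rot: [[0.159, -0.987, 0.001], [-0.987, -0.159, 0.0], [-0.0, -0.001, -1.0]]
wrist_force: [1.6, 0.3, -1.4]
gripper_width: 0.18
gripper_force: 30.0
```

{"method": "drive_tool", "body": {
  "rows": [
    [0,-2,-0.3,0,0,0,0],
    [0,-2,-0.3,0,0,0,0],
    [0,0,0,0,0,0,0]
  ]
}}

```text
time_s: 12.18
tcp_pos: [0.5635, 0.0693, 0.1201]
ee_rot: [[0.159, -0.987, 0.001], [-0.987, -0.159, 0.0], [-0.0, -0.001, -1.0]]
wrist_force: [1.3, 0.5, -1.7]
gripper_width: 0.183
gripper_force: 30.0
```

```bash
cat > g.py <<'E'
from h import *
import sys
s=sense(); f=[];mo=[]
c=capture("wrist"); s=sense(); W=world(c,s)
for i in range(1):
    f.append(s["wrist_force"])
T=(W-s["tcp_pos"])@s["ee_rot"]
m=(W[...,2]>.125)&(W[...,2]<.15)&(T[...,0]>.05)&(T[...,0]<.095)&(T[...,1]>-.02)&(T[...,1]<.1)
P=T[m]; print("staple hook x",(P[:,1].min()+.003).round(4),(P[:,1].max()-.053).round(4),"y",((P[:,0].min()+P[:,0].max())/2+.0007).round(4),"F",np.array(f).round(1),"Mo",s["moment"].round(2),"t",s["time_s"])
g=(T[...,2]>.008)&(T[...,2]<.022)&(T[...,0]>.03)&(T[...,0]<.074)&(T[...,1]>-.011)&(T[...,1]<.0165)
h=P=T[g]
for a in(.034,.045,.055,.065):
    k=abs(P[:,0]-a)<.003
    if k.any(): print("bar at y",a,P[k,1].min().round(4),np.median(P[k,1]).round(4),P[k,1].max().round(4))
if len(sys.argv)>1: save(sys.argv[1],c,(200,40,440,240),3)
E
python3 g.py
```

```text
staple hook x 0.0145 0.0139 y 0.0686 F [[ 2.   0.2 -1.4]] Mo [ 0.16 -0.46  0.12] t 12.2333
bar at y 0.034 0.0095 0.0128 0.0165
bar at y 0.045 0.0083 0.0115 0.0145
bar at y 0.055 0.0071 0.0103 0.0131
bar at y 0.065 0.0064 0.0095 0.0138
```

The gate is opening at about 1.7 N, with the leg at hook (14, 68.6). I continue gently.

{"method": "drive_tool", "body": {
  "rows": [
    [0,-2,-0.3,0,0,0,0],
    [0,-2,-0.3,0,0,0,0],
    [0,-1,-0.2,0,0,0,0],
    [0,0,0,0,0,0,0]
  ]
}}

```text
time_s: 12.57
tcp_pos: [0.5584, 0.0683, 0.1201]
ee_rot: [[0.159, -0.987, 0.001], [-0.987, -0.159, 0.0], [0.0, -0.001, -1.0]]
wrist_force: [3.4, 0.2, -2.5]
gripper_width: 0.184
gripper_force: 30.0
```

{"method": "drive_tool", "body": {
  "rows": [
    [0,-1,-0.2,0,0,0,0],
    [0,-1,-0.1,0,0,0,0],
    [0,-1,-0.2,0,0,0,0],
    [0,0,0,0,0,0,0]
  ]
}}

```text
time_s: 12.9
tcp_pos: [0.5554, 0.0679, 0.12]
ee_rot: [[0.158, -0.987, 0.001], [-0.987, -0.158, 0.0], [-0.0, -0.001, -1.0]]
wrist_force: [3.0, 0.2, -0.7]
gripper_width: 0.183
gripper_force: 30.0
```

```bash
python3 g.py w5.png
```

```text
staple hook x 0.0064 0.0057 y 0.0686 F [[ 2.8 -0.1 -1.5]] Mo [-0.04 -0.83  0.18] t 12.95
bar at y 0.034 0.0079 0.0118 0.0163
bar at y 0.045 0.0045 0.0083 0.0117
bar at y 0.055 0.0012 0.0049 0.0088
bar at y 0.065 -0.0021 0.0017 0.0054
```

View pics/w5.png

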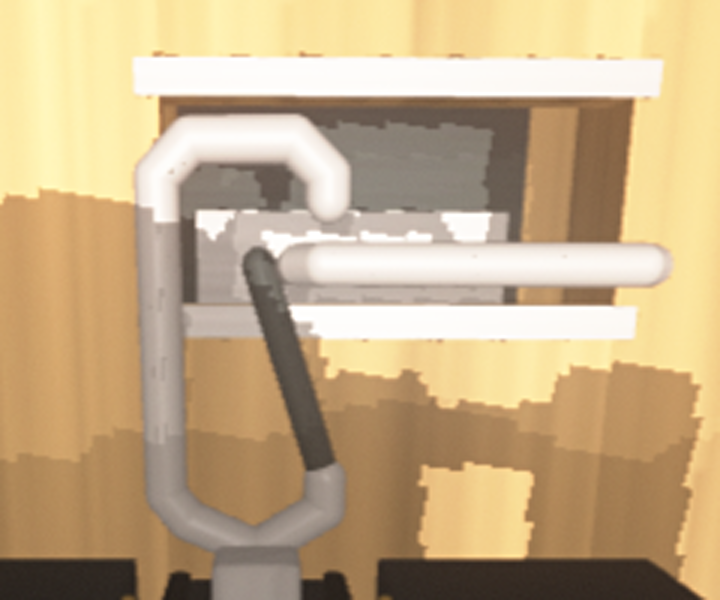

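Picture: the leg end of the staple, at (290,262), pushes the gate (tip at (258,258)) inward to about 0.33 rad, nearly past the nose. I push 1.7 mm more, then slide.

{"method": "drive_tool", "body": {
  "rows": [
    [0,-1,-0.1,0,0,0,0],
    [0,-0.7,-0.1,0,0,0,0],
    [0,0,0,0,0,0,0]
  ]
}}

```text
time_s: 13.2
tcp_pos: [0.5536, 0.0678, 0.1199]
ee_rot: [[0.158, -0.987, 0.0], [-0.987, -0.158, 0.0], [-0.0, -0.0, -1.0]]
wrist_force: [2.5, 0.5, -1.6]
gripper_width: 0.18
gripper_force: 30.0
```

```bash
python3 g.py
```

```text
staple hook x 0.0047 0.0043 y 0.0688 F [[ 1.4  0.1 -0.6]] Mo [ 0.14 -0.81  0.22] t 13.25
bar at y 0.034 0.0074 0.0117 0.0164
bar at y 0.045 0.0034 0.0072 0.0112
bar at y 0.055 -0.0005 0.0038 0.0078
bar at y 0.065 -0.0037 0.0001 0.0038
```

{"method": "drive_tool", "body": {
  "rows": [
    [0,-0.2,1,0,0,0,0],
    [0,-0.3,2,0,0,0,0],
    [0,-0.3,2,0,0,0,0],
    [0,0,0,0,0,0,0]
  ]
}}

```text
time_s: 13.58
tcp_pos: [0.5523, 0.0734, 0.1196]
ee_rot: [[0.158, -0.987, -0.001], [-0.987, -0.158, 0.001], [-0.001, 0.001, -1.0]]
wrist_force: [0.9, 2.8, -2.0]
gripper_width: 0.18
gripper_force: 30.0
```

{"method": "drive_tool", "body": {
  "rows": [
    [0,-0.3,2,0,0,0,0],
    [0,-0.3,2,0,0,0,0],
    [0,0,0,0,0,0,0]
  ]
}}

```text
time_s: 13.83
tcp_pos: [0.5509, 0.0764, 0.1193]
ee_rot: [[0.158, -0.987, -0.003], [-0.987, -0.158, -0.001], [0.001, 0.003, -1.0]]
wrist_force: [-0.4, -0.5, -0.2]
gripper_width: 0.183
gripper_force: 30.0
```

```bash
python3 g.py
```

```text
staple hook x 0.0034 0.0033 y 0.0777 F [[-0.2  0.1 -1.5]] Mo [0.04 0.1  0.01] t 13.8833
bar at y 0.034 0.0102 0.0134 0.0164
bar at y 0.045 0.0105 0.0132 0.0161
bar at y 0.055 0.0104 0.0129 0.0159
bar at y 0.065 0.0107 0.0133 0.0163
```

The gate has snapped shut, with the leg at hook (3.4, 77.7). I lower the last millimetre and release.

{"method": "drive_tool", "body": {
  "rows": [
    [0,-2,-0.3,-0.5,0,0,0],
    [0,0,0,-0.4,0,0,0],
    [0,0,0,0,0,0,0]
  ]
}}

```text
time_s: 14.13
tcp_pos: [0.5497, 0.0761, 0.119]
ee_rot: [[0.158, -0.987, -0.001], [-0.987, -0.158, -0.0], [0.0, 0.001, -1.0]]
wrist_force: [-0.3, -0.2, -1.2]
gripper_width: 0.18
gripper_force: 30.0
```

{"method": "drive_tool", "body": {
  "rows": [
    [0,0,0,-0.4,0,0,0],
    [0,0,0,0,0,0,0]
  ]
}}

```text
time_s: 14.3
tcp_pos: [0.5498, 0.0761, 0.119]
ee_rot: [[0.158, -0.987, -0.001], [-0.987, -0.158, -0.001], [0.0, 0.001, -1.0]]
wrist_force: [-3.3, -0.1, 3.6]
gripper_width: 0.181
gripper_force: 30.0
```

{"method": "drive_tool", "body": {
  "rows": [
    [30,0,0,0,0,0,0],
    [40,0,0,0,0,0,0],
    [40,0,0,0,0,0,0],
    [40,0,0,0,0,0,0],
    [40,0,0,0,0,0,0]
  ]
}}

```text
time_s: 14.72
tcp_pos: [0.5504, 0.0764, 0.1185]
ee_rot: [[0.158, -0.987, 0.0], [-0.987, -0.158, 0.0], [-0.0, -0.0, -1.0]]
wrist_force: [-0.0, -0.1, 0.2]
gripper_width: 0.385
gripper_force: 0.0
```

{"method": "drive_tool", "body": {
  "rows": [
    [40,0,0,3,0,0,0],
    [40,0,0,8,0,0,0],
    [40,0,0,15,0,0,0],
    [40,0,0,25,0,0,0],
    [40,0,0,25,0,0,0]
  ]
}}

```text
time_s: 15.13
tcp_pos: [0.5499, 0.0762, 0.1955]
ee_rot: [[0.158, -0.987, -0.001], [-0.987, -0.158, -0.001], [0.0, 0.001, -1.0]]
wrist_force: [1.1, -0.1, -0.3]
gripper_width: 0.401
gripper_force: 0.0
```

{"method": "drive_tool", "body": {
  "rows": [
    [40,0,0,25,0,0,0],
    [40,0,0,15,0,0,0],
    [40,0,0,0,0,0,0],
    [40,0,0,0,0,0,0]
  ]
}}

```text
time_s: 15.47
tcp_pos: [0.5505, 0.0766, 0.2359]
ee_rot: [[0.158, -0.987, 0.003], [-0.987, -0.158, 0.001], [-0.001, -0.003, -1.0]]
wrist_force: [-0.3, -0.4, -0.0]
gripper_width: 0.4
gripper_force: 0.0
```

```bash
python3 - <<'E'
from h import *
s=sense(); c=capture("wrist"); W=world(c,s); save("w6.png",c)
H=np.array([.7105,.012]);x=np.array([.988,.156]);y=np.array([-.156,.988])
q=W[...,:2]-H;a=q@x;b=q@y;z=W[...,2]
for m,n in(((z>.099)&(z<.108),"frame"),((z>.11)&(z<.118),"shank"),((z>.13)&(z<.15),"staple")):
    m=m&(a>-.23)&(a<-.09)&(abs(b)<.14); print(n,m.sum(),np.percentile(a[m],[1,50,99]).round(4),np.percentile(b[m],[1,50,99]).round(4),np.median(z[m]).round(4))
E
```

```text
frame 1499 [-0.1656 -0.1421 -0.1287] [-0.0045  0.0321  0.0712] 0.1017
shank 700 [-0.1573 -0.1497 -0.1423] [0.0711 0.0895 0.1239] 0.1146
staple 545 [-0.2023 -0.175  -0.1493] [0.0086 0.0117 0.014 ] 0.1389
```

View pics/w6.png

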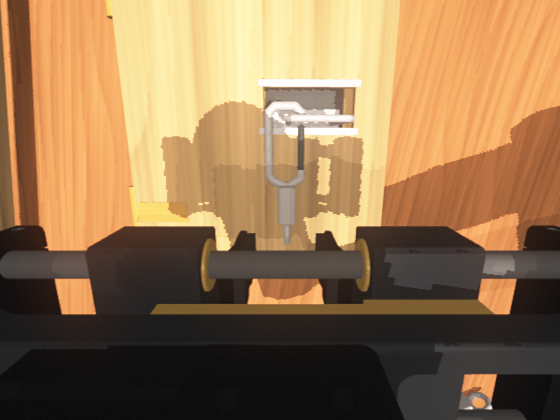

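Picture: the hook lies flat on the lid with its shank at (287,205). Its gate is shut at (301,145), and the leg is inside the frame at (290,118).

```bash
python3 -c "
from station import *
print(finish_job())"
```

```text
the job is handed in; nothing more can be done
None
```

The job is handed in: the lid is shut over the staple, and the middle-sized hook lies flat on it, released, with the staple's back leg inside and the gate snapped shut; wrist forces stayed within about 5 N at every reading, and the result of the judging was not shown.

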